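# Lay a sprig mould to dry on the sloping rail

### The arm

A 6-joint arm with a two-finger parallel gripper is mounted at the origin on a cart in front of the work surface, level with it; the furniture and walls round the work are solid. World frame = base frame: x ahead of the robot, y to its left, z up, the work surface at z = 0. Lengths are in m, angles in rad, forces in N, time in s.
With the tool pointing down it reaches from about 0.25 to 0.725 m from the base axis. Payload 4 kg.
Tool frame: the origin (TCP) lies midway between the tips of the shut fingers; the grasp point (between the pads) lies 19 mm behind it; z points along the fingers, y is the line along which they close (so a half turn about z gives the same grasp; the last joint's range is limited). The gripper opens to 85 mm and grips with 20 to 120 N. Pads are 22 mm wide; open, the fingers measure 114 mm over their backs; the gripper's body (76 mm by 85 mm) begins 54 mm behind the grasp point. The pads swing forward as they close: fully open they stand 13 mm farther back than shut.
Start: joints at [-1.107, 0.241, 0.005, 1.335, 0, 1.571], TCP at [0.224, -0.447, 0.231] pointing down, gripper open.
Joint ranges: [-2.72, 2.72], [-1.05, 1.87], [-1.09, 1.28], [-1.99, 2.15], [-1.42, 1.44], [-3.14, 3.14]. Speed limits (rad/s): [2.79, 2.79, 3.14, 3.14, 3.14, 3.14].

### API

Orientations are given as a 3x3 rotation matrix whose columns are the frame's x, y, z axes.
In Python, from station import * gives the robot as it stands.
- The arm moves only by the tool send_rows, never from a script. Its arguments are lists of equal length, an entry for each row: "claw": the opening, from 0 (shut) to 1 (fully open); "delta_pos": the shift along the world's x, y, z in m, a list of three; "twist": the turn, a rotation vector about the world's x, y, z in degrees, a list of three. A call has 1 to 20 rows; each row is the pose to reach, as a shift and turn from the pose commanded when the call began; what a row does not reach only later rows make up. A row lasts 1/12 s, in which the tool goes at most 41.7 mm and 7.16 degrees, less where a joint would pass 70% of its speed; a pose out of reach is approached as far as the arm can. A call with a gripper value outside its range is refused whole. The fingers move at their own pace and stop on an object; "grip_force" is the grip in N (left out, the last holds). Time passes only in rows, so rows that repeat a pose let the fingers close. It gives the time, the measured TCP pose, the force, the opening and the grip force at its end, in the units of the state.
- get_state(): the state, without advancing time (a new reading comes with each control period).
- capture(name): name is "scene" or "top" or "wrist"; returns the picture (384x512x3 uint8, blue, green, red); there is no depth.
- camera_params(name): a dict with "fx", "fy", "cx", "cy" (pixels), "dist_coeffs" ([k1, k2, p1, p2, k3] as OpenCV has them; the pictures are not rectified), "origin" and "attitude" of the camera in the world; the wrist camera has in their place "tool_from_camera" (4x4, takes a point from camera to tool coordinates, whose origin is the TCP and whose axes are the flange's). Camera axes: x right, y up, looking along -z (the intrinsics and any distortion apply to the point x, -y, -z); pixel columns grow to the right and rows downward; lengths in m; the calibration is good to about 2 mm. A picture is of the moment at which its call begins: read the wrist's pose just before it. camera_params takes no time and is no camera call.
- close_job(): hands the job in; it is judged then, once.
The state is a dict: "clock": time; "qpos": joint angles; "joint_vel": joint speeds; "joint_torque": joint torques, N m; "tool_pos": TCP position; "ee_rot": TCP orientation; "ft_force": force on the tool from outside, world axes, zero at the start; "moment": the same for the moment, N m; "finger_gap": opening from 0.0 (shut) to 1.0 (fully open); "gripper_force": force on a finger pad.
Only numpy, scipy, OpenCV 4.12 (cv2) and the standard library are available. Lean on these libraries where they do the work, as an engineer would, in place of code of your own. Each camera call takes 0.05 s, during which the arm holds its last target. There are 200 camera calls.

### The job

The larger plaster sprig mould has been stood on end on the bench. Lay it on the narrow sloping rail of the wooden drying rest: flat on its back with the flower side up, its length running along the rail and balanced across the middle of it, and one short end fully home against the stop at the rail's lower end. Set it down on the rail gently with the gripper, without dropping it or pressing hard on the rest, and leave the other loose things where they are.

Things in the scene. Friction and masses are not known exactly. Their poses are not given: they have to be found in the camera images.
- mould_center (a point): centre of the larger white plaster sprig mould, a block 50 x 62 x 26 mm along its own x, y, z, about 0.12 kg, starting upright on a 50 x 26 mm end, flower side roughly towards the robot (within 0.4 rad). Own z points out of the flower side, y runs along the 62 mm length, x along the 50 mm width. It can be gripped anywhere over its 50 mm width.
- rail: wooden rail of the drying rest (fixed): 30 mm wide, 130 mm long, 12 mm thick, sloping at 25 degrees, lower end (the stop) roughly towards the robot. Origin: on its upper surface, mid-width, at the foot of the stop's inner face, 70 mm above the bench. x runs up along the rail, y across it, z square out of its upper surface. Not slippery: a mould laid on it stays and does not slide down.
- rest: the drying rest that carries the rail: base board 160 x 90 mm, 14 mm thick, with two posts 24 mm wide under the rail, so there is free room beside the rail. Origin: under the middle of the board; x in the rail's uphill direction. The stop is a cross piece 40 mm wide, 8 mm thick, at the rail's lower end, that rises 13 mm above the rail's surface.
- small_mould_center (a point): bystander: centre of the smaller plaster sprig mould, 40 x 50 x 26 mm, lying on the bench, flower up
- clay_center (a point): bystander: centre of a lump of clay, 52 x 74 x 40 mm
- cup_center (a point): bystander: centre of a small cup, 62 mm across, 53 mm tall
- wedge_center (a point): bystander: centre of a wooden wedge, 32 x 100 x 26 mm
- stop_plug_center (a point): bystander: centre of a tapered rubber stopper, 44 x 44 x 50 mm
Mind the look-alikes: they are no part of the job. What is shaped like the part that bears mould_center but purple is not meant.

How it is judged:
By the outcome, as a careful person would: the job done as asked, in the order asked, and still so for the second after the job is handed in, with the robot touching nothing.
It also fails if it takes over 48 s, if anything falls off the work surface, if the arm or the gripper's body presses on something with over 40 N, if the wrist force passes 120 N, or if a joint passes its speed limit or range.

## Working session

There is one attempt and no reset: what is moved stays moved. The work goes in short steps, Python scripts to look and compute and a tool call to move; the robot and the scene stay as the last step left them, time stands still between calls to the robot, and variables do not carry over. Pictures are saved under pics/ and viewed, at most 10 in all, crops included, and the job is handed in when it is done.

Besides the shell and the picture viewer there is one more tool, called after "Emit:" as a command line: name --argument value ..., lists and objects as JSON in quotes. send_rows: Moves the arm, as the interface text tells. Its arguments: {"type":"object","properties":{"claw":{"type":"array"},"delta_pos":{"type":"array"},"twist":{"type":"array"},"grip_force":{"type":"number"}},"required":["claw","delta_pos","twist"]}

```bash
mkdir -p pics; python3 - <<'E'
from station import *
import cv2,numpy as np
for n in("scene","top"):
    cv2.imwrite(f"pics/{n}0.png",capture(n)); print(n,camera_params(n))
print(camera_params("wrist")); s=get_state(); print(s)
E
```

```text
scene {'fx': 356.94742174254054, 'fy': 356.94742174254054, 'cx': 255.31408805688358, 'cy': 191.02380831375973, 'dist_coeffs': array([-0.04993148,  0.        ,  0.        ,  0.        ,  0.        ]), 'origin': array([0.17610388, 0.37951093, 0.68989605]), 'attitude': array([[-0.63947606,  0.56045991, -0.5262652 ],
       [-0.76853613, -0.44770551,  0.45706891],
       [ 0.02055697,  0.69673845,  0.71703064]])}
top {'fx': 447.1453058717068, 'fy': 447.1453058717068, 'cx': 247.91384401212088, 'cy': 186.32021122481348, 'dist_coeffs': array([0.0033172, 0.       , 0.       , 0.       , 0.       ]), 'origin': array([ 0.51905414, -0.03587324,  1.24325655]), 'attitude': array([[ 0.01854521,  0.99575795, -0.0901231 ],
       [-0.99968854,  0.01696156, -0.01830643],
       [-0.01670015,  0.09043453,  0.99576237]])}
{'fx': 299.029442409573, 'fy': 299.029442409573, 'cx': 257.4318265130686, 'cy': 188.60807065460912, 'dist_coeffs': array([-0.05043936,  0.        ,  0.        ,  0.        ,  0.        ]), 'tool_from_camera': array([[ 3.08593595e-04,  9.63675747e-01,  2.67074819e-01,
         6.744819
[... 373 characters left out ...]
.43298898e-05,  1.57081553e+00]), 'joint_vel': array([ 0.00041696, -0.0016069 ,  0.00204524, -0.00126931,  0.00064114,
        0.00070087]), 'joint_torque': array([ 1.40860270e-04, -3.73138618e+01,  2.53009611e+01,  1.08612273e-02,
        4.97068686e-05, -5.98089599e-06]), 'tool_pos': array([ 0.22341343, -0.44666248,  0.23048361]), 'ee_rot': array([[ 8.94373848e-01,  4.47319448e-01, -8.54603759e-04],
       [ 4.47320264e-01, -8.94372155e-01,  1.74064964e-03],
       [ 1.42926292e-05, -1.93907309e-03, -9.99998120e-01]]), 'ft_force': array([ 0.15477061, -0.44314504,  0.74423244]), 'moment': array([ 0.01611937,  0.01427233, -0.00905659]), 'gripper_force': 0.0, 'finger_gap': 0.9991351709723862}
```

View pics/scene0.png

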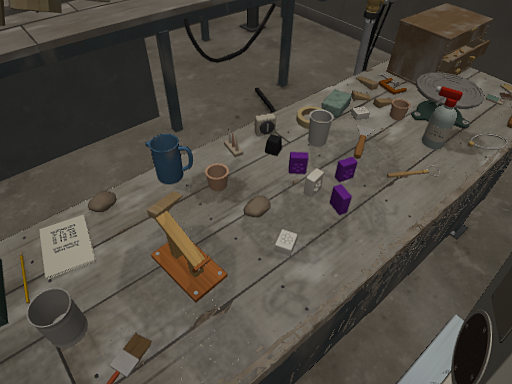

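View pics/top0.png

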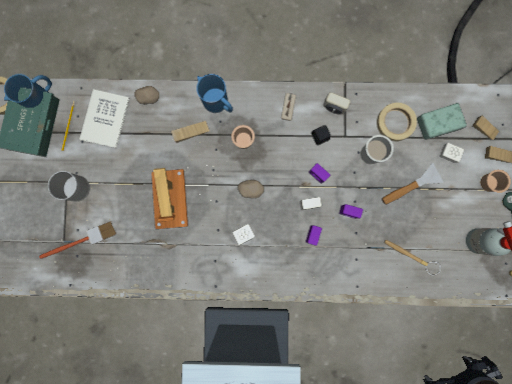

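The pictures show three white blocks: an upright one at scene (314,182) / top (311,203), a flat one at scene (286,241) / top (244,235), and a far one at top (453,153). There are also three purple uprights, which are decoys. The white upright fits the description (white, standing on end). I'll confirm it and view the rest in one enlarged composite.

```bash
cat > h.py <<'E'
import numpy as np,cv2
from station import *
def ray(n,uv,st=None):
    c=camera_params(n);K=np.array([[c['fx'],0,c['cx']],[0,c['fy'],c['cy']],[0,0,1]])
    p=cv2.undistortPoints(np.array(uv,float).reshape(-1,1,2),K,c['dist_coeffs']).reshape(-1,2)
    d=np.c_[p[:,0],-p[:,1],-np.ones(len(p))]
    if n=='wrist':
        T=c['tool_from_camera'];R=st['ee_rot'];A=R@T[:3,:3];o=np.array(st['tool_pos'])+R@T[:3,3]
    else:A,o=np.array(c['attitude']),np.array(c['origin'])
    d=d@A.T
    return o,d/np.linalg.norm(d,axis=1)[:,None]
def onz(n,uv,z,st=None):
    o,d=ray(n,uv,st);return o+d*((z-o[2])/d[:,2])[:,None]
def tri(views): # [(o,d)]
    M=np.zeros((3,3));b=np.zeros(3)
    for o,d in views:
        P=np.eye(3)-np.outer(d,d);M+=P;b+=P@o
    return np.linalg.solve(M,b)
E
python3 - <<'E'
import cv2,numpy as np
from h import *
s=cv2.imread('pics/scene0.png');t=cv2.imread('pics/top0.png')
a=cv2.resize(s[160:210,290:340],(400,400),interpolation=3)
b=cv2.resize(t[160:235,140:200],(320,400),interpolation=3) 
c=cv2.resize(s[185:305,140:240],None,fx=3.33,fy=3.33,interpolation=3)
d=cv2.resize(t[190:216,296:326],(300,260),interpolation=3)
im=np.zeros((600,800,3),np.uint8); im[:300,:300]=cv2.resize(a,(300,300)); im[300:560,:300]=d; im[:400,320:653]=c[:400]
cv2.imwrite('pics/c1.png',im)
print(onz('top',[[311,203]],.062),onz('scene',[[314,176]],.062),onz('top',[[169,198]],.014))
m=(cv2.cvtColor(t,cv2.COLOR_BGR2HSV)[...,1]<40)&(t.min(2)>150)
m=m.astype(np.uint8);m[:195]=0;m[212:]=0;m[:,:298]=0;m[:,325:]=0
q=cv2.boxPoints(cv2.minAreaRect(cv2.findNonZero(m)));print(q);print(onz('top',q,.062))
E
```

```text
[[ 0.58463114 -0.18137461  0.062     ]] [[ 0.5840708  -0.17332491  0.062     ]] [[0.59420859 0.20409603 0.014     ]]
[[298. 195.]
 [324. 195.]
 [324. 208.]
 [298. 208.]]
[[ 0.60518727 -0.14697491  0.062     ]
 [ 0.60637801 -0.21549327  0.062     ]
 [ 0.5720573  -0.21560187  0.062     ]
 [ 0.57083458 -0.14726385  0.062     ]]
```

View pics/c1.png

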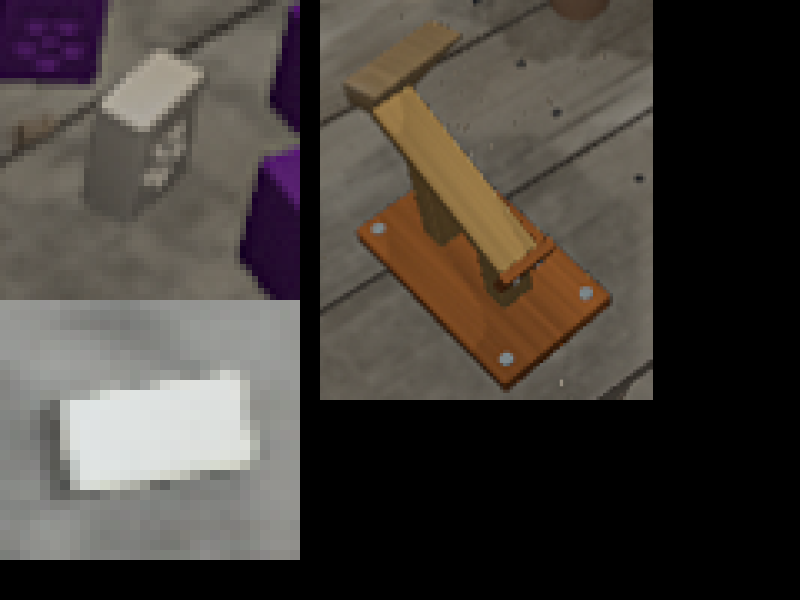

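The crop confirms it: a white upright block with the flower facing the robot. Next I'll measure the mould, its neighbours and the rest.

```bash
python3 - <<'E'
from h import *
t=cv2.imread('pics/top0.png');s=cv2.imread('pics/scene0.png')
h=cv2.cvtColor(t,cv2.COLOR_BGR2HSV)
def rects(m,z,lo=40):
    cs,_=cv2.findContours(m.astype(np.uint8),0,2)
    for c in cs:
        if cv2.contourArea(c)<lo: continue
        r=cv2.minAreaRect(c);q=cv2.boxPoints(r);p=onz('top',q,z)[:,:2]
        print(np.round(r[0],1),'ctr',np.round(p.mean(0),4),'sides',np.round([np.linalg.norm(p[1]-p[0]),np.linalg.norm(p[2]-p[1])],4),'dir',np.round(np.degrees(np.arctan2(*(p[1]-p[0])[::-1])),1),np.round(np.degrees(np.arctan2(*(p[2]-p[1])[::-1])),1));print(np.round(p,3).tolist())
m=np.zeros(t.shape[:2],bool);m[190:216,296:326]=(t.min(2)>190)[190:216,296:326]
print('mould');rects(m,.062)
print('purple');rects((h[...,0]>125)&(h[...,0]<155)&(h[...,1]>120),.062)
w=np.zeros_like(m);w[160:235,145:195]=((h[...,1]>90)&(h[...,0]<22)&(t.max(2)>60))[160:235,145:195]
print('rest');rects(w,.014)
cv2.imwrite('pics/c2.png',np.hstack([cv2.resize(t[162:234,145:195],(400,576),interpolation=3),cv2.resize(s[190:302,145:232],(400,515),interpolation=3)[:576].copy() if 0 else cv2.copyMakeBorder(cv2.resize(s[190:302,145:232],(400,515),interpolation=3),0,61,0,0,0)]))
E
```

```text
mould
[311.3 202.7] ctr [ 0.5854 -0.1821] sides [0.046  0.0238] dir -79.5 -170.3
[[0.593, -0.157], [0.601, -0.203], [0.578, -0.207], [0.57, -0.162]]
purple
[313.4 234.8] ctr [ 0.5014 -0.188 ] sides [0.0481 0.0295] dir -16.3 -105.7
[[0.482, -0.167], [0.528, -0.181], [0.52, -0.209], [0.474, -0.195]]
[350.8 211. ] ctr [ 0.5654 -0.2858] sides [0.0287 0.0555] dir -15.8 -105.1
[[0.559, -0.255], [0.586, -0.263], [0.572, -0.317], [0.544, -0.309]]
[319.3 172.8] ctr [ 0.6654 -0.2027] sides [0.0322 0.0449] dir -44.1 -134.7
[[0.67, -0.176], [0.693, -0.198], [0.661, -0.23], [0.638, -0.207]]
rest
[169.  197.4] ctr [0.5962 0.2043] sides [0.0912 0.1664] dir -84.8 -174.0
[[0.675, 0.259], [0.683, 0.168], [0.518, 0.15], [0.509, 0.24]]
```

View pics/c2.png

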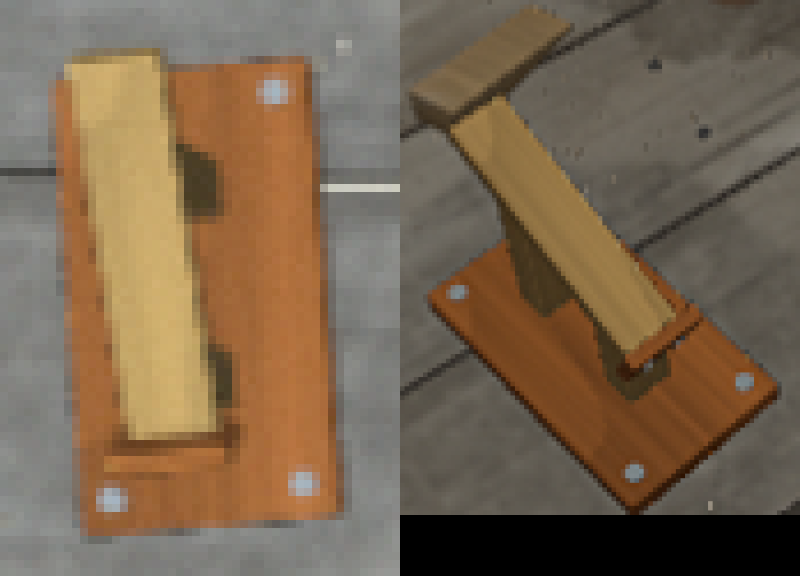

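```bash
python3 - <<'E'
from h import *
q=np.array([[127,440],[217,433],[70,60],[158,50]])/8-.5*(1-1/8)*0+np.array([145,162])-.5+1/16
a=onz('top',q[:2],.07);b=onz('top',q[2:],.07+.13*np.sin(np.radians(25)))
print(a,b);u=b.mean(0)-a.mean(0);print('O',a.mean(0),'len',np.linalg.norm(u[:2]),'yaw',np.degrees(np.arctan2(u[1],u[0])),'w',np.linalg.norm(a[0]-a[1]),np.linalg.norm(b[0]-b[1]))
# scene: corners at foot
q2=np.array([[632,352],[676,318]])-np.array([400,0]);q2=q2*np.array([87/400,112/515])+np.array([145,190])-.4
print(onz('scene',q2,.07))
c=np.array([.5962,.2043]);print('rest based',c)
E
```

```text
[[0.54156253 0.21402971 0.07      ]
 [0.54439095 0.18447495 0.07      ]] [[0.66001243 0.22475504 0.12494037]
 [0.66365462 0.19696673 0.12494037]]
O [0.54297674 0.19925233 0.07      ] len 0.11942233682780276 yaw 5.578293520999002 w 0.02968979181381763 0.02802598419248258
[[0.54489444 0.21356341 0.07      ]
 [0.54741983 0.18868891 0.07      ]]
rest based [0.5962 0.2043]
```

Emit:
send_rows --claw '[1, 1, 1, 1, 1, 1, 1, 1, 1, 1, 1, 1, 1, 1, 1]' --delta_pos '[[0.0, 0.0, 0.04], [0.02, 0.04, 0.08], [0.05, 0.08, 0.1], [0.08, 0.12, 0.1], [0.1, 0.15, 0.1], [0.1, 0.2, 0.1], [0.1, 0.2, 0.1], [0.1, 0.2, 0.1], [0.1, 0.2, 0.1], [0.1, 0.2, 0.1], [0.1, 0.2, 0.1], [0.1, 0.2, 0.1], [0.1, 0.2, 0.1], [0.1, 0.2, 0.1], [0.1, 0.2, 0.1]]' --twist '[[0, 0, 7], [0, 0, 14], [0, 0, 21], [0, 0, 28], [0, 0, 35], [0, 0, 42], [0, 0, 49], [0, 0, 56], [0, 0, 63], [0, 0, 70], [0, 0, 77], [0, 0, 84], [0, 0, 90], [0, 0, 90], [0, 0, 90]]'

```text
clock: 1.35
tool_pos: [0.3235, -0.247, 0.331]
ee_rot: [[-0.445, 0.896, -0.001], [0.896, 0.445, 0.0], [0.001, -0.0, -1.0]]
ft_force: [-0.1, -0.1, 0.7]
finger_gap: 1.001
gripper_force: 0.0
```

Emit:
send_rows --claw '[1, 1, 1, 1, 1, 1, 1, 1, 1, 1, 1, 1, 1, 1, 1, 1, 1, 1]' --delta_pos '[[0.02, 0.035, 0], [0.04, 0.07, 0], [0.055, 0.105, 0], [0.075, 0.14, 0], [0.09, 0.175, 0], [0.11, 0.21, 0], [0.13, 0.245, 0], [0.145, 0.28, 0], [0.165, 0.315, 0], [0.185, 0.35, 0], [0.2, 0.385, 0], [0.22, 0.42, -0.015], [0.236, 0.447, -0.03], [0.236, 0.447, -0.03], [0.236, 0.447, -0.03], [0.236, 0.447, -0.03], [0.236, 0.447, -0.03], [0.236, 0.447, -0.03]]' --twist '[[0, 0, 6], [0, 0, 12], [0, 0, 18], [0, 0, 24], [0, 0, 30], [0, 0, 36], [0, 0, 42], [0, 0, 48], [0, 0, 54], [0, 0, 60], [0, 0, 65], [0, 0, 69.2], [0, 0, 69.2], [0, 0, 69.2], [0, 0, 69.2], [0, 0, 69.2], [0, 0, 69.2], [0, 0, 69.2]]'

```text
clock: 2.85
tool_pos: [0.5597, 0.1987, 0.3028]
ee_rot: [[-0.995, -0.098, 0.002], [-0.098, 0.995, 0.001], [-0.002, 0.0, -1.0]]
ft_force: [-0.3, -0.1, 0.3]
finger_gap: 1.0
gripper_force: 0.0
```

```bash
python3 - <<'E'
from h import *
s=get_state();print(s['tool_pos'],s['qpos'],s['joint_vel'].max())
im=capture('wrist');cv2.imwrite('pics/w1.png',im);np.save('w1.npy',s,allow_pickle=True)
E
```

```text
[0.55970075 0.19871653 0.30279377] [ 3.41210967e-01  4.21802361e-01  4.44623582e-01  1.59150637e+00
 -1.03030159e-04  2.42645878e-01] 0.001234828841046134
```

View pics/w1.png

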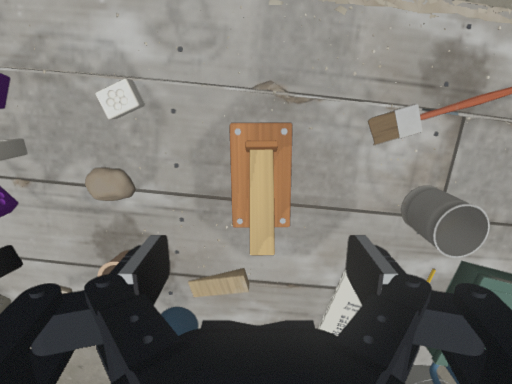

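The wrist view shows the rail as the light strip from (261,150), the foot of the stop, to (262,255) at its upper end. I'll measure its edges and test whether the tilt for the final pose can be reached.

```bash
python3 - <<'E'
from h import *
s=np.load('w1.npy',allow_pickle=True).item();im=cv2.imread('pics/w1.png')
print(im[140:156,262].tolist());h=cv2.cvtColor(im,cv2.COLOR_BGR2HSV)
m=np.zeros(im.shape[:2],bool);m[140:262,235:290]=((h[...,0]>17)&(h[...,0]<27)&(h[...,1]>70)&(h[...,2]>150))[140:262,235:290]
L,R=[],[]
rows=np.where(m.sum(1)>12)[0];print(rows.min(),rows.max())
for r in range(155,248,4):
    c=np.where(m[r])[0];L.append((c.min()-.5,r));R.append((c.max()+.5,r))
fl=np.polyfit([x[1] for x in L],[x[0] for x in L],1);fr=np.polyfit([x[1] for x in R],[x[0] for x in R],1)
f=rows.min()-.5;e=rows.max()+.5
a=onz('wrist',[(np.polyval(fl,f),f),(np.polyval(fr,f),f)],.07,s);b=onz('wrist',[(np.polyval(fl,e),e),(np.polyval(fr,e),e)],.125,s)
O=a.mean(0);u=b.mean(0)-O;print(a,b,'O',O,'len',np.linalg.norm(u[:2]),'yaw',np.degrees(np.arctan2(u[1],u[0])),np.linalg.norm(a[0]-a[1]),np.linalg.norm(b[0]-b[1]))
E
```

```text
[[72, 107, 151], [77, 114, 161], [82, 120, 168], [82, 121, 170], [82, 122, 170], [80, 120, 169], [73, 112, 157], [59, 88, 128], [54, 80, 115], [71, 106, 138], [122, 167, 190], [128, 173, 195], [128, 174, 196], [127, 173, 196], [128, 173, 196], [128, 172, 195]]
150 254
[[0.54635148 0.18714865 0.07      ]
 [0.54348852 0.21597005 0.07      ]] [[0.66257403 0.19923321 0.125     ]
 [0.65973011 0.22803391 0.125     ]] O [0.54492    0.20155935 0.07      ] len 0.11685752337788316 yaw 5.930624652812445 0.028963246870804902 0.0289407735070431
```

Emit:
send_rows --claw '[1, 1, 1, 1, 1, 1, 1, 1, 1]' --delta_pos '[[0, 0, -0.02], [0, 0, -0.04], [0, 0, -0.06], [0, 0, -0.08], [0, 0, -0.1], [0, 0, -0.11], [0, 0, -0.11], [0, 0, -0.11], [0, 0, -0.11]]' --twist '[[-0.6, 6, 0], [-1.2, 12, 0], [-1.8, 18, 0], [-2.4, 24, 0], [-2.9, 30, 0], [-3.2, 33, 0], [-3.2, 33, 0], [-3.2, 33, 0], [-3.2, 33, 0]]'

```text
clock: 3.65
tool_pos: [0.5538, 0.198, 0.1902]
ee_rot: [[-0.84, -0.098, -0.534], [-0.085, 0.995, -0.049], [0.536, 0.004, -0.844]]
ft_force: [-0.6, 0.2, 0.4]
finger_gap: 0.999
gripper_force: 0.0
```

```bash
python3 - <<'E'
from h import *
s=get_state();print(s['tool_pos'],s['qpos'],s['ee_rot'])
E
```

```text
[0.55380905 0.19800683 0.19016463] [0.28903512 0.97896617 1.00064139 2.1496226  0.1054426  0.15912   ] [[-0.83973948 -0.09828674 -0.53401997]
 [-0.08531855  0.99514833 -0.04899542]
 [ 0.53624468  0.00441842 -0.84405102]]
```

Emit:
send_rows --claw '[1, 1, 1, 1, 1, 1, 1, 1, 1, 1, 1, 1, 1, 1, 1, 1]' --delta_pos '[[0, 0, 0.03], [0, 0, 0.06], [-0.01, -0.03, 0.09], [-0.02, -0.065, 0.09], [-0.03, -0.1, 0.09], [-0.03, -0.135, 0.09], [-0.04, -0.17, 0.09], [-0.04, -0.205, 0.09], [-0.05, -0.24, 0.09], [-0.05, -0.275, 0.09], [-0.06, -0.31, 0.09], [-0.06, -0.345, 0.09], [-0.06, -0.37, 0.09], [-0.06, -0.37, 0.09], [-0.06, -0.37, 0.09], [-0.06, -0.37, 0.09]]' --twist '[[0.6, -6, 0], [1.2, -12, 0], [1.8, -18, 0], [2.4, -24, 0], [2.9, -30, 0], [3.2, -33, 0], [3.2, -33, 0], [3.2, -33, 0], [3.2, -33, 0], [3.2, -33, 0], [3.2, -33, 0], [3.2, -33, 0], [3.2, -33, 0], [3.2, -33, 0], [3.2, -33, 0], [3.2, -33, 0]]'

```text
clock: 4.98
tool_pos: [0.4931, -0.1711, 0.2806]
ee_rot: [[-0.995, -0.101, 0.014], [-0.101, 0.995, 0.001], [-0.014, -0.001, -1.0]]
ft_force: [-0.4, 0.7, -0.9]
finger_gap: 0.997
gripper_force: 0.0
```

```bash
python3 - <<'E'
from h import *
s=get_state();print(s['tool_pos'],s['ee_rot'],s['clock'])
im=capture('wrist');cv2.imwrite('pics/w2.png',im);np.save('w2.npy',s,allow_pickle=True)
E
```

```text
[ 0.49306542 -0.17114745  0.28058994] [[-9.94834531e-01 -1.00565091e-01  1.38173535e-02]
 [-1.00564833e-01  9.94930250e-01  7.15272474e-04]
 [-1.38192344e-02 -6.77962089e-04 -9.99904280e-01]] 4.9833
```

View pics/w2.png

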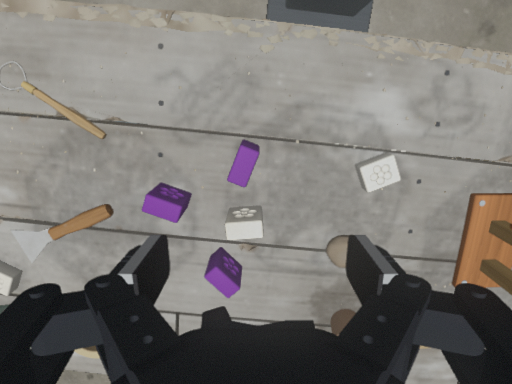

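```bash
python3 - <<'E'
from h import *
s=np.load('w2.npy',allow_pickle=True).item();im=cv2.imread('pics/w2.png')
g=im.min(2)
print(g[200:245,245].tolist())
m=np.zeros(g.shape,np.uint8);m[212:246,218:272]=(g>185)[212:246,218:272]
c=max(cv2.findContours(m,0,2)[0],key=cv2.contourArea);r=cv2.minAreaRect(c);q=cv2.boxPoints(r)
p=onz('wrist',q,.062,s)[:,:2];print(r,np.round(q,1).tolist(),p.mean(0),np.round(p,4).tolist())
for k in range(4):
    e=p[(k+1)%4]-p[k];print(np.linalg.norm(e),np.degrees(np.arctan2(e[1],e[0])))
# purple in front
h=cv2.cvtColor(im,cv2.COLOR_BGR2HSV);m=((h[...,0]>125)&(h[...,0]<155)&(h[...,1]>100)).astype(np.uint8);m[195:]=0
c=max(cv2.findContours(m,0,2)[0],key=cv2.contourArea);print(np.round(onz('wrist',cv2.boxPoints(cv2.minAreaRect(c)),.062,s),3).tolist())
cv2.imwrite('pics/c3.png',cv2.resize(im[130:260,150:290],(700,650),interpolation=3)[:600])
E
```

```text
[134, 135, 134, 136, 136, 138, 119, 111, 157, 183, 162, 142, 172, 156, 129, 154, 137, 110, 111, 115, 122, 163, 195, 201, 202, 201, 202, 202, 201, 201, 201, 202, 202, 201, 202, 202, 202, 204, 198, 138, 131, 128, 87, 87, 123]
((243.75888061523438, 230.12437438964844), (16.600563049316406, 35.69477081298828), 85.91438293457031) [[225.39999389648438, 223.10000610351562], [261.0, 220.60000610351562], [262.20001220703125, 237.10000610351562], [226.5, 239.6999969482422]] [ 0.58642206 -0.18015617] [[0.5789, -0.2048], [0.5707, -0.1591], [0.5938, -0.1551], [0.6023, -0.2016]]
0.04636363090742791 100.23826580249379
0.023529571313647992 9.78356302417818
0.04718703239619402 -79.66361965074205
0.02363123068936449 -172.21145643377073
[[0.521, -0.208, 0.062], [0.469, -0.192, 0.062], [0.476, -0.169, 0.062], [0.528, -0.184, 0.062]]
```

```bash
cat >> h.py <<'E'
from scipy.spatial.transform import Rotation as Ro
def Rt(yaw,a): # camera on robot side, tool z leaning forward by a
    y,a=np.radians([yaw,a]);f=np.array([np.cos(y),np.sin(y),0]);z=f*np.sin(a)-np.array([0,0,np.cos(a)])
    Y=np.array([-np.sin(y),np.cos(y),0]);return np.c_[np.cross(Y,z),Y,z]
def to(yaw,a,p):
    s=get_state();R=Rt(yaw,a);return np.round(p-s['tool_pos'],4),np.round(Ro.from_matrix(R@s['ee_rot'].T).as_rotvec(degrees=True),2)
E
python3 - <<'E'
from h import *
G=np.array([.586,-.181,.046]);d=Rt(10,34)[:,2];T=G+.023*d
print(T,T-.1*d,to(10,34,T-.1*d),.1*d)
E
```

```text
[ 0.59866604 -0.17876663  0.02693214] [ 0.54359629 -0.18847692  0.10983589] (array([ 0.0503, -0.0178, -0.17  ]), array([  4.6 , -32.97,   4.05])) [ 0.05506975  0.00971028 -0.08290376]
```

Emit:
send_rows --claw '[0.88, 0.88, 0.88, 0.88, 0.88, 0.88, 0.88, 0.88, 0.88, 0.88]' --delta_pos '[[0.01, -0.003, -0.02], [0.02, -0.006, -0.05], [0.03, -0.01, -0.08], [0.04, -0.014, -0.11], [0.05, -0.0178, -0.14], [0.0503, -0.0178, -0.16], [0.0503, -0.0178, -0.17], [0.0503, -0.0178, -0.17], [0.0503, -0.0178, -0.17], [0.0503, -0.0178, -0.17]]' --twist '[[0.9, -6.6, 0.8], [1.8, -13.2, 1.6], [2.8, -19.8, 2.4], [3.7, -26.4, 3.2], [4.6, -33, 4.05], [4.6, -33, 4.05], [4.6, -33, 4.05], [4.6, -33, 4.05], [4.6, -33, 4.05], [4.6, -33, 4.05]]'

```text
clock: 5.87
tool_pos: [0.546, -0.1895, 0.1097]
ee_rot: [[-0.817, -0.176, 0.55], [-0.146, 0.984, 0.098], [-0.559, -0.001, -0.829]]
ft_force: [-0.3, -0.5, 0.1]
finger_gap: 0.879
gripper_force: 0.0
```

```bash
python3 - <<'E'
from h import *
G=np.array([.586,-.181,.046]);d=Rt(10,34)[:,2];T=G+.023*d
print(get_state()['tool_pos'],to(10,34,T-.1*d))
a=capture('scene');w=capture('wrist')
im=np.hstack([cv2.resize(a[100:250,250:390],(400,428),interpolation=3),cv2.resize(w,(400,300))[:428] if 0 else cv2.copyMakeBorder(cv2.resize(w,(400,300)),0,128,0,0,0)])
cv2.imwrite('pics/c4.png',im)
E
```

```text
[ 0.5460379  -0.189527    0.10969009] (array([-0.0024,  0.0011,  0.0001]), array([ 0.05, -0.04, -0.11]))
```

View pics/c4.png

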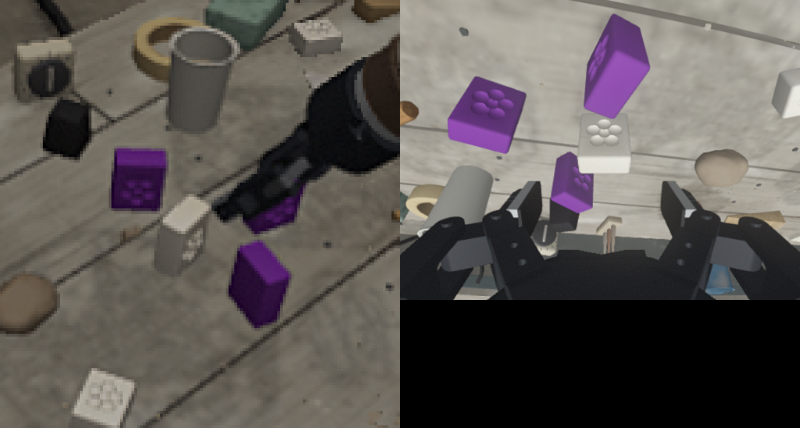

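The jaws at wrist columns 530 and 672 straddle the mould at 604, and the decoys are clear. Next I'll slide in along the tool axis and grip.

Emit:
send_rows --claw '[0.88, 0.88, 0.88, 0.88, 0.88, 0.88, 0.88, 0.88, 0.6, 0.5, 0.45, 0.4, 0.4, 0.4, 0.4, 0.4, 0.4, 0.4]' --delta_pos '[[0.009, 0.002, -0.014], [0.018, 0.004, -0.028], [0.027, 0.005, -0.042], [0.035, 0.007, -0.055], [0.042, 0.009, -0.067], [0.048, 0.01, -0.076], [0.0526, 0.0108, -0.0828], [0.0526, 0.0108, -0.0828], [0.0526, 0.0108, -0.0828], [0.0526, 0.0108, -0.0828], [0.0526, 0.0108, -0.0828], [0.0526, 0.0108, -0.0828], [0.0526, 0.0108, -0.0828], [0.0526, 0.0108, -0.0828], [0.0526, 0.0108, -0.0828], [0.0526, 0.0108, -0.0828], [0.0526, 0.0108, -0.0828], [0.0526, 0.0108, -0.0828]]' --twist '[[0, 0, 0], [0, 0, 0], [0, 0, 0], [0, 0, 0], [0, 0, 0], [0, 0, 0], [0, 0, 0], [0, 0, 0], [0, 0, 0], [0, 0, 0], [0, 0, 0], [0, 0, 0], [0, 0, 0], [0, 0, 0], [0, 0, 0], [0, 0, 0], [0, 0, 0], [0, 0, 0]]' --grip_force 30

```text
clock: 7.47
tool_pos: [0.5967, -0.1792, 0.0251]
ee_rot: [[-0.818, -0.173, 0.548], [-0.143, 0.985, 0.098], [-0.557, 0.001, -0.831]]
ft_force: [-3.1, -0.3, 6.3]
finger_gap: 0.577
gripper_force: 32.0
```

Emit:
send_rows --claw '[0.4, 0.4, 0.4, 0.4, 0.4, 0.4, 0.4, 0.4, 0.4, 0.4]' --delta_pos '[[0, 0, 0.01], [0, 0, 0.025], [0, 0, 0.045], [0, 0, 0.07], [0, 0, 0.1], [0, 0, 0.13], [0, 0, 0.16], [0, 0, 0.18], [0, 0, 0.18], [0, 0, 0.18]]' --twist '[[0, 0, 0], [0, 0, 0], [0, 0, 0], [0, 0, 0], [0, 0, 0], [0, 0, 0], [0, 0, 0], [0, 0, 0], [0, 0, 0], [0, 0, 0]]'

```text
clock: 8.3
tool_pos: [0.5966, -0.1791, 0.2051]
ee_rot: [[-0.818, -0.174, 0.548], [-0.144, 0.985, 0.097], [-0.557, 0.001, -0.831]]
ft_force: [-0.4, -0.3, -2.3]
finger_gap: 0.574
gripper_force: 31.5
```

```bash
cat >> h.py <<'E'
Rg=Rt(10,33.85);off=Rg.T@(np.array([.586,-.1805,.031])-np.array([.5967,-.1792,.0251])) # mould centre in tool
off[1]=0
def place(O,yaw,up,out,tilt=-31.15): # TCP target, mould end 'up' m from stop, back 'out' above rail
    y=np.radians(yaw);f=np.array([np.cos(y),np.sin(y),0]);c,s_=np.cos(np.radians(25)),np.sin(np.radians(25));Z=np.array([0,0,1])
    u=c*f+s_*Z;n=-s_*f+c*Z
    return O+(.031+up)*u+(.013+out)*n-Rt(yaw,tilt)@off
O0=np.array([.544,.2005,.07])
E
python3 - <<'E'
from h import *
s=get_state();print(s['tool_pos'],s['ee_rot'],s['ft_force'],s['finger_gap'],off)
P=place(O0,5.8,.006,.03);print(P,to(5.8,-31.15,P));print(to(5.8,0,P+[0,0,.1]));print(place(O0,5.8,0,0))
cv2.imwrite('pics/w5.png',capture('wrist'))
E
```

```text
[ 0.59664422 -0.17905404  0.20510436] [[-8.18125172e-01 -1.73514361e-01  5.48237147e-01]
 [-1.43747611e-01  9.84831091e-01  9.71820293e-02]
 [-5.56783465e-01  6.99284386e-04 -8.30657381e-01]] [-0.36808544 -0.29649249 -2.26478391] 0.5741869358720553 [ 0.00565239  0.         -0.01089526]
[0.55848776 0.20197161 0.1123599 ] (array([-0.0382,  0.381 , -0.0927]), array([-8.96, 64.38, -3.71]))
(array([-0.0382,  0.381 ,  0.0073]), array([-4.69, 33.51, -4.06]))
[0.56569139 0.20270333 0.08263496]
```

Emit:
send_rows --claw '[0.4, 0.4, 0.4, 0.4, 0.4, 0.4, 0.4, 0.4, 0.4, 0.4, 0.4, 0.4, 0.4, 0.4, 0.4, 0.4, 0.4]' --delta_pos '[[0, 0.02, 0.01], [-0.005, 0.05, 0.02], [-0.01, 0.08, 0.02], [-0.01, 0.11, 0.02], [-0.015, 0.14, 0.02], [-0.02, 0.17, 0.02], [-0.02, 0.2, 0.02], [-0.025, 0.23, 0.02], [-0.03, 0.26, 0.02], [-0.03, 0.29, 0.02], [-0.035, 0.32, 0.02], [-0.038, 0.345, 0.02], [-0.038, 0.365, 0.02], [-0.038, 0.375, 0.02], [-0.038, 0.381, 0.02], [-0.038, 0.381, 0.02], [-0.038, 0.381, 0.02]]' --twist '[[-0.5, 3.5, -0.4], [-1, 7, -0.8], [-1.5, 10.5, -1.2], [-2, 14, -1.6], [-2.5, 17.5, -2], [-3, 21, -2.5], [-3.5, 25, -3], [-4, 29, -3.5], [-4.7, 33.5, -4.06], [-4.7, 33.5, -4.06], [-4.7, 33.5, -4.06], [-4.7, 33.5, -4.06], [-4.7, 33.5, -4.06], [-4.7, 33.5, -4.06], [-4.7, 33.5, -4.06], [-4.7, 33.5, -4.06], [-4.7, 33.5, -4.06]]'

```text
clock: 9.77
tool_pos: [0.5582, 0.2013, 0.2231]
ee_rot: [[-0.995, -0.1, -0.003], [-0.1, 0.995, -0.0], [0.003, 0.0, -1.0]]
ft_force: [0.2, 0.3, -1.2]
finger_gap: 0.578
gripper_force: 31.6
```

```bash
python3 - <<'E'
from h import *
s=get_state();print(s['tool_pos'],s['qpos'])
P=place(O0,5.8,.008,.035);print(P,to(5.8,-31.15,P))
E
```

```text
[0.5581507  0.2013463  0.22307872] [3.45831650e-01 4.34573956e-01 2.59826164e-01 1.39892309e+00
 7.37657100e-04 2.45688217e-01]
[0.55818882 0.20194125 0.11773668] (array([ 0.    ,  0.0006, -0.1053]), array([-3.11, 30.82,  0.06]))
```

Emit:
send_rows --claw '[0.4, 0.4, 0.4, 0.4, 0.4, 0.4, 0.4, 0.4, 0.4, 0.4, 0.4, 0.4]' --delta_pos '[[0, 0, -0.015], [0, 0, -0.03], [0, 0, -0.045], [0, 0, -0.06], [0, 0, -0.07], [0, 0, -0.08], [0, 0, -0.09], [0, 0, -0.1], [0, 0.0006, -0.1053], [0, 0.0006, -0.1053], [0, 0.0006, -0.1053], [0, 0.0006, -0.1053]]' --twist '[[-0.3, 3, 0], [-0.7, 7, 0], [-1, 11, 0], [-1.5, 15, 0], [-1.9, 19, 0], [-2.3, 23, 0], [-2.7, 27, 0], [-3.1, 30.8, 0.06], [-3.1, 30.8, 0.06], [-3.1, 30.8, 0.06], [-3.1, 30.8, 0.06], [-3.1, 30.8, 0.06]]'

```text
clock: 10.77
tool_pos: [0.5589, 0.2026, 0.1215]
ee_rot: [[-0.855, -0.1, -0.509], [-0.087, 0.995, -0.049], [0.511, 0.002, -0.859]]
ft_force: [-0.5, -0.6, -1.0]
finger_gap: 0.576
gripper_force: 31.6
```

```bash
python3 - <<'E'
from h import *
s=get_state();print(s['tool_pos'],s['qpos'],s['ft_force'])
P=place(O0,5.8,.008,.035);print(P,to(5.8,-31.15,P))
w=capture('wrist');a=capture('scene');t=capture('top');np.save('w6.npy',s,allow_pickle=True)
for n,i in(('w6',w),('s6',a),('t6',t)):cv2.imwrite(f'pics/{n}.png',i)
im=np.zeros((600,800,3),np.uint8);im[:300,:400]=cv2.resize(w,(400,300));im[:600,400:]=cv2.resize(a[180:300,145:225],(400,600),interpolation=3);im[300:600,:250]=cv2.resize(t[165:231,143:198],(250,300),interpolation=3)
cv2.imwrite('pics/c6.png',im)
E
```

```text
[0.55891189 0.20259009 0.12149276] [0.29605324 0.97514159 0.83292794 1.95649275 0.10137744 0.16749436] [-0.51343301 -0.59404144 -1.02510665]
[0.55818882 0.20194125 0.11773668] (array([-0.0007, -0.0006, -0.0038]), array([-0.17,  0.39,  0.04]))
```

View pics/c6.png

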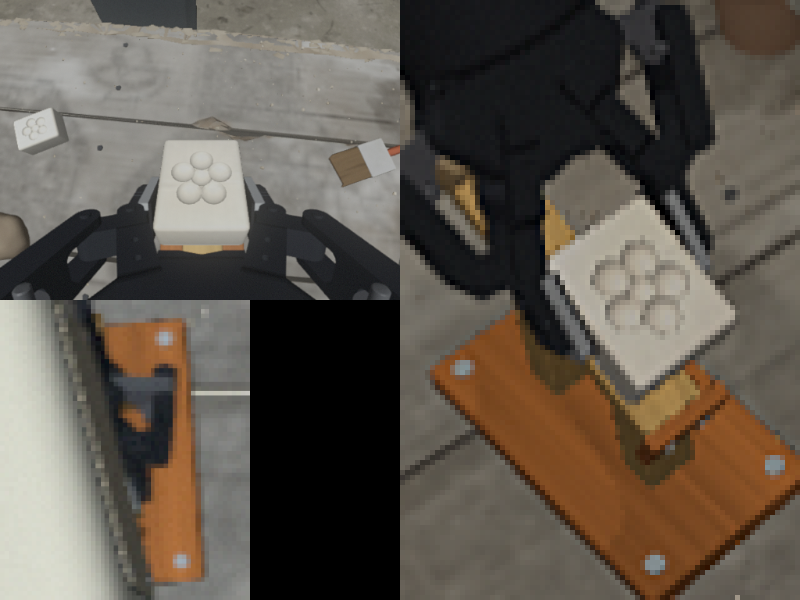

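```bash
python3 - <<'E'
from h import *
for a in((.008,.006),(.003,.003),(0,0)):
    P=place(O0,5.8,*a);print(a,np.round(P,4),to(5.8,-31.15,P))
E
```

```text
(0.008, 0.006) [0.5704 0.2032 0.0915] (array([ 0.0115,  0.0001, -0.0306]), array([-0.18,  0.43, -0.  ]))
(0.003, 0.003) [0.5671 0.2028 0.0866] (array([ 0.0082, -0.0002, -0.0354]), array([-0.18,  0.43, -0.  ]))
(0, 0) [0.5657 0.2027 0.0826] (array([ 0.0068, -0.0004, -0.0394]), array([-0.18,  0.43, -0.  ]))
```

Emit:
send_rows --claw '[0.4, 0.4, 0.4, 0.4, 0.4, 0.4, 0.4]' --delta_pos '[[0.003, 0, -0.008], [0.006, 0, -0.016], [0.009, 0, -0.024], [0.0115, 0, -0.03], [0.0115, 0, -0.03], [0.0115, 0, -0.03], [0.0115, 0, -0.03]]' --twist '[[-0.18, 0.4, 0], [-0.18, 0.4, 0], [-0.18, 0.4, 0], [-0.18, 0.4, 0], [-0.18, 0.4, 0], [-0.18, 0.4, 0], [-0.18, 0.4, 0]]'

```text
clock: 11.5
tool_pos: [0.5698, 0.2028, 0.0884]
ee_rot: [[-0.849, -0.101, -0.519], [-0.085, 0.995, -0.054], [0.522, -0.001, -0.853]]
ft_force: [-0.1, -0.3, -0.8]
finger_gap: 0.571
gripper_force: 31.7
```

```bash
python3 - <<'E'
from h import *
s=get_state();print(s['tool_pos'],s['qpos'],s['ft_force'])
for a in((.008,.006),(.008,.0)):print(to(5.8,-31.15,place(O0,5.8,*a)))
a=capture('scene');w=capture('wrist')
cv2.imwrite('pics/s7.png',a)
im=np.hstack([cv2.resize(a[205:285,165:230],(487,600),interpolation=3),cv2.resize(w[150:384,180:320],(313,523))[:600] if 0 else cv2.copyMakeBorder(cv2.resize(w[150:340,170:330],(313,372)),0,228,0,0,0)])
cv2.imwrite('pics/c7.png',im)
E
```

```text
[0.56983515 0.20280084 0.08838757] [0.29256103 1.03744627 0.86990559 1.94458144 0.09847864 0.16443822] [-0.09801132 -0.34387241 -0.76025774]
(array([0.0005, 0.0004, 0.0031]), array([ 0.1 , -0.32,  0.01]))
(array([ 0.0031,  0.0006, -0.0024]), array([ 0.1 , -0.32,  0.01]))
```

View pics/c7.png

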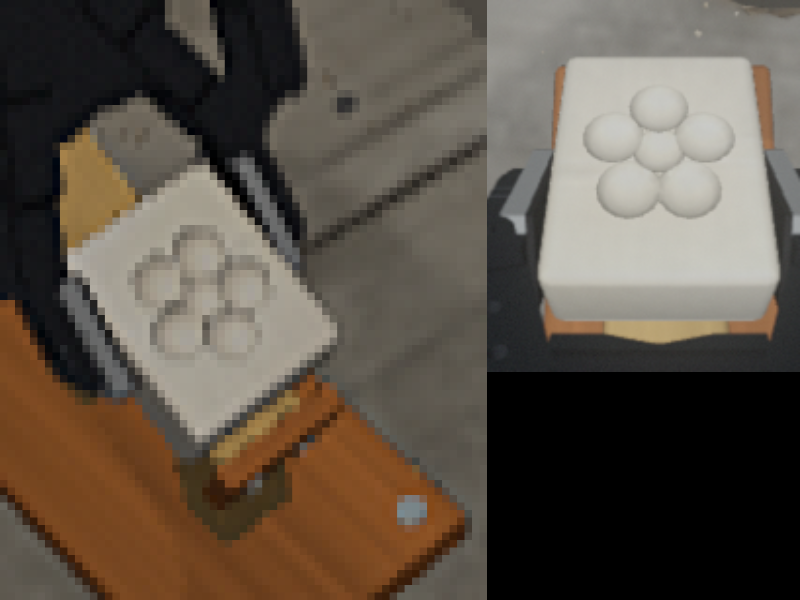

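```bash
python3 - <<'E'
from h import *
s=get_state();w=capture('wrist');cv2.imwrite('pics/w8.png',w)
h=cv2.cvtColor(w,cv2.COLOR_BGR2HSV)
m=(h[...,0]>17)&(h[...,0]<27)&(h[...,1]>70)&(h[...,2]>120)
m[:305]=0;m[:,:200]=0;m[:,330:]=0
uv=[]
for r in range(305,330):
    c=np.where(m[r])[0]
    if len(c)>20: print(r,c.min(),c.max(),end='; '); uv+= [(c.min()-.5,r),(c.max()+.5,r)]
y=np.radians(5.8);f=np.array([np.cos(y),np.sin(y),0]);n=-np.sin(np.radians(25))*f+np.array([0,0,np.cos(np.radians(25))])
o,d=ray('wrist',uv,s);P=o+d*(((O0-o)@n)/(d@n))[:,None]
Y=s['ee_rot'][:,1];print();print(np.round(np.c_[(P-s['tool_pos'])@Y,(P-O0)@f,P[:,1]],4))
# mould top face lateral in tool frame
g=(w.min(2)>150);
for r in(190,210,230,250):
    c=np.where(g[r,190:330])[0]+190;o,d=ray('wrist',[(c.min()-.5,r),(c.max()+.5,r)],s);C=O0+.026*n+n*.0025;Q=o+d*(((C-o)@n)/(d@n))[:,None];print(c.min(),c.max(),np.round((Q-s['tool_pos'])@Y,4))
E
```

```text
314 230 292; 315 230 292; 316 230 292; 317 230 292; 318 230 292; 319 230 292; 320 230 284; 321 235 279; 322 240 274; 323 246 269; 
[[-0.0131  0.061   0.1933]
 [ 0.0159  0.061   0.2222]
 [-0.0131  0.0614  0.1934]
 [ 0.0158  0.0614  0.2222]
 [-0.0131  0.0618  0.1935]
 [ 0.0158  0.0618  0.2222]
 [-0.0131  0.0622  0.1935]
 [ 0.0158  0.0622  0.2222]
 [-0.013   0.0626  0.1936]
 [ 0.0157  0.0626  0.2222]
 [-0.013   0.063   0.1937]
 [ 0.0157  0.063   0.2222]
 [-0.013   0.0634  0.1937]
 [ 0.012   0.0634  0.2186]
 [-0.0107  0.0638  0.196 ]
 [ 0.0097  0.0638  0.2164]
 [-0.0084  0.0642  0.1984]
 [ 0.0074  0.0642  0.2141]
 [-0.0057  0.0646  0.2011]
 [ 0.0052  0.0646  0.2119]]
210 304 [-0.0241  0.0231]
207 307 [-0.0242  0.0232]
205 310 [-0.0239  0.0233]
201 313 [-0.0244  0.0235]
```

The rail lies 1.8 mm to +y of the held mould, so I'll correct for that. Then I'll creep downhill towards the stop, still just off the rail.

Emit:
send_rows --claw '[0.4, 0.4, 0.4, 0.4, 0.4, 0.4, 0.4, 0.4]' --delta_pos '[[0, 0.0017, 0], [-0.0015, 0.0015, -0.0007], [-0.003, 0.0013, -0.0014], [-0.0045, 0.0012, -0.002], [-0.0054, 0.0012, -0.0025], [-0.0054, 0.0012, -0.0025], [-0.0054, 0.0012, -0.0025], [-0.0054, 0.0012, -0.0025]]' --twist '[[0, 0, 0], [0, 0, 0], [0, 0, 0], [0, 0, 0], [0, 0, 0], [0, 0, 0], [0, 0, 0], [0, 0, 0]]'

```text
clock: 12.32
tool_pos: [0.5646, 0.2041, 0.0866]
ee_rot: [[-0.849, -0.101, -0.518], [-0.086, 0.995, -0.053], [0.521, -0.001, -0.853]]
ft_force: [0.1, 0.4, 0.7]
finger_gap: 0.574
gripper_force: 31.7
```

Emit:
send_rows --claw '[0.4, 0.4, 0.4, 0.4, 0.4]' --delta_pos '[[-0.0004, 0, -0.0002], [-0.0008, -0.0001, -0.0004], [-0.001, -0.0001, -0.0005], [-0.001, -0.0001, -0.0005], [-0.001, -0.0001, -0.0005]]' --twist '[[0, 0, 0], [0, 0, 0], [0, 0, 0], [0, 0, 0], [0, 0, 0]]'

```text
clock: 12.73
tool_pos: [0.5646, 0.2041, 0.0865]
ee_rot: [[-0.851, -0.101, -0.516], [-0.086, 0.995, -0.053], [0.519, -0.001, -0.855]]
ft_force: [4.8, 0.4, 3.6]
finger_gap: 0.577
gripper_force: 32.4
```

```bash
python3 - <<'E'
from h import *
s=get_state();print(s['tool_pos'],s['ft_force'],s['clock'])
O=O0+[0,.0017,0];R=s['ee_rot'];y=np.radians(5.8);f=np.array([np.cos(y),np.sin(y),0]);Z=np.array([0,0,1]);c,q=np.cos(np.radians(25)),np.sin(np.radians(25))
v=s['tool_pos']+R@off-O;print('up',v@(c*f+q*Z)-.031,'out',v@(-q*f+c*Z)-.013,'tilt',np.degrees(np.arcsin(R[:,2]@f)))
print(R)
E
```

```text
[0.56457604 0.20405361 0.0865397 ] [4.79023242 0.44793311 3.55540995] 12.7333
up 0.0006307987181845207 out 0.004012732949278208 tilt -31.247404622303982
[[-8.50606169e-01 -1.00838401e-01 -5.16043372e-01]
 [-8.59290596e-02  9.94902669e-01 -5.27719320e-02]
 [ 5.18734365e-01 -5.45009210e-04 -8.54935297e-01]]
```

Force along the rail shows the end has met the stop. I'll ease off slightly and lower squarely onto the rail.

Emit:
send_rows --claw '[0.4, 0.4, 0.4, 0.4, 0.4, 0.4, 0.4]' --delta_pos '[[0.0008, 0.0001, 0.0004], [0.0012, 0.0001, -0.0005], [0.0016, 0.0002, -0.0014], [0.0018, 0.0002, -0.0019], [0.0018, 0.0002, -0.0019], [0.0018, 0.0002, -0.0019], [0.0018, 0.0002, -0.0019]]' --twist '[[0, 0, 0], [0, 0, 0], [0, 0, 0], [0, 0, 0], [0, 0, 0], [0, 0, 0], [0, 0, 0]]'

```text
clock: 13.32
tool_pos: [0.5657, 0.2042, 0.0841]
ee_rot: [[-0.85, -0.101, -0.518], [-0.086, 0.995, -0.053], [0.521, -0.001, -0.854]]
ft_force: [5.3, 0.4, 3.3]
finger_gap: 0.579
gripper_force: 32.3
```

Emit:
send_rows --claw '[0.4, 0.4, 0.4, 0.4]' --delta_pos '[[0.0002, 0, -0.0005], [0.0003, 0, -0.0007], [0.0003, 0, -0.0007], [0.0003, 0, -0.0007]]' --twist '[[0, 0, 0], [0, 0, 0], [0, 0, 0], [0, 0, 0]]'

```text
clock: 13.65
tool_pos: [0.5657, 0.2042, 0.0841]
ee_rot: [[-0.849, -0.101, -0.518], [-0.086, 0.995, -0.053], [0.521, -0.001, -0.854]]
ft_force: [4.0, 0.1, 6.3]
finger_gap: 0.576
gripper_force: 32.7
```

Emit:
send_rows --claw '[0.4, 0.4, 0.4, 0.4]' --delta_pos '[[0.0006, 0, -0.0003], [0.0008, 0, -0.0006], [0.0008, 0, -0.0006], [0.0008, 0, -0.0006]]' --twist '[[0, 0, 0], [0, 0, 0], [0, 0, 0], [0, 0, 0]]'

```text
clock: 13.98
tool_pos: [0.5657, 0.2042, 0.0841]
ee_rot: [[-0.848, -0.101, -0.52], [-0.086, 0.995, -0.053], [0.523, -0.001, -0.853]]
ft_force: [1.6, -0.4, 7.7]
finger_gap: 0.579
gripper_force: 32.7
```

```bash
python3 - <<'E'
from h import *
s=get_state();F=s['ft_force'];print(s['tool_pos'],F,s['moment'],s['clock'])
O=O0+[0,.0017,0];R=s['ee_rot'];y=np.radians(5.8);f=np.array([np.cos(y),np.sin(y),0]);Z=np.array([0,0,1]);c,q=np.cos(np.radians(25)),np.sin(np.radians(25))
u=c*f+q*Z;n=-q*f+c*Z
v=s['tool_pos']+R@off-O;print('up',v@u-.031,'out',v@n-.013,'tilt',np.degrees(np.arcsin(R[:,2]@f)),'Fu',F@u,'Fn',F@n)
a=capture('scene');cv2.imwrite('pics/s9.png',a);cv2.imwrite('pics/c9.png',cv2.resize(a[205:285,165:230],(487,600),interpolation=3))
E
```

```text
[0.56570038 0.20418394 0.08411716] [ 1.60566254 -0.36645031  7.65133003] [ 0.02282456 -0.0659365   0.10583647] 13.9833
up 0.0006811890747330795 out 0.0013120444955199411 tilt -31.506050658372565 Fu 4.647804051960902 Fn 6.275001980912624
```

It is seated: Fn ≈ 6 N, Fu ≈ 4.6 N, and no more travel. I'll release gently and retreat along the tool axis.

Emit:
send_rows --claw '[0.6, 0.62, 0.65, 0.7, 0.75, 0.8, 0.85, 0.85, 0.85, 0.85]' --delta_pos '[[0, 0, 0], [0, 0, 0], [0, 0, 0], [0, 0, 0], [0, 0, 0], [0, 0, 0], [0, 0, 0], [0, 0, 0], [0, 0, 0], [0, 0, 0]]' --twist '[[0, 0, 0], [0, 0, 0], [0, 0, 0], [0, 0, 0], [0, 0, 0], [0, 0, 0], [0, 0, 0], [0, 0, 0], [0, 0, 0], [0, 0, 0]]'

```text
clock: 14.87
tool_pos: [0.5664, 0.2041, 0.0826]
ee_rot: [[-0.849, -0.101, -0.519], [-0.086, 0.995, -0.053], [0.522, -0.001, -0.853]]
ft_force: [0.3, 0.0, 0.7]
finger_gap: 0.85
gripper_force: 0.0
```

Emit:
send_rows --claw '[0.85, 0.85, 0.85, 0.85, 0.85, 0.85, 0.85, 0.85, 0.85, 0.85, 0.85, 0.85]' --delta_pos '[[0.003, 0, 0.005], [0.008, 0.001, 0.013], [0.015, 0.0015, 0.025], [0.023, 0.002, 0.038], [0.031, 0.003, 0.051], [0.04, 0.004, 0.066], [0.04, 0.004, 0.09], [0.03, 0.004, 0.12], [0.02, 0.004, 0.15], [0.01, 0.004, 0.18], [0.01, 0.004, 0.2], [0.01, 0.004, 0.2]]' --twist '[[0, 0, 0], [0, 0, 0], [0, 0, 0], [0, 0, 0], [0, 0, 0], [0, 0, 0], [0.5, -5, 0], [1, -10, 0], [1.5, -15, 0], [2, -20, 0], [2.5, -25, 0], [3, -30, 0]]'

```text
clock: 15.87
tool_pos: [0.5765, 0.2084, 0.2901]
ee_rot: [[-0.995, -0.1, -0.008], [-0.1, 0.995, 0.0], [0.008, 0.001, -1.0]]
ft_force: [1.1, 0.1, 0.8]
finger_gap: 0.853
gripper_force: 0.0
```

```bash
python3 - <<'E'
from h import *
s=get_state();w=capture('wrist');a=capture('scene');np.save('w10.npy',s,allow_pickle=True);cv2.imwrite('pics/w10.png',w)
print(s['tool_pos'],s['ee_rot'][:,2])
w2=cv2.resize(w[80:280,160:360],(400,400),interpolation=3)
im=np.zeros((600,800,3),np.uint8);im[:400,:400]=w2;im[:492,400:]=cv2.resize(a[205:285,165:230],(400,492),interpolation=3)
cv2.imwrite('pics/c10.png',im)
E
```

```text
[0.57653513 0.20837157 0.29006309] [-8.17661444e-03  3.46741959e-04 -9.99966511e-01]
```

View pics/c10.png

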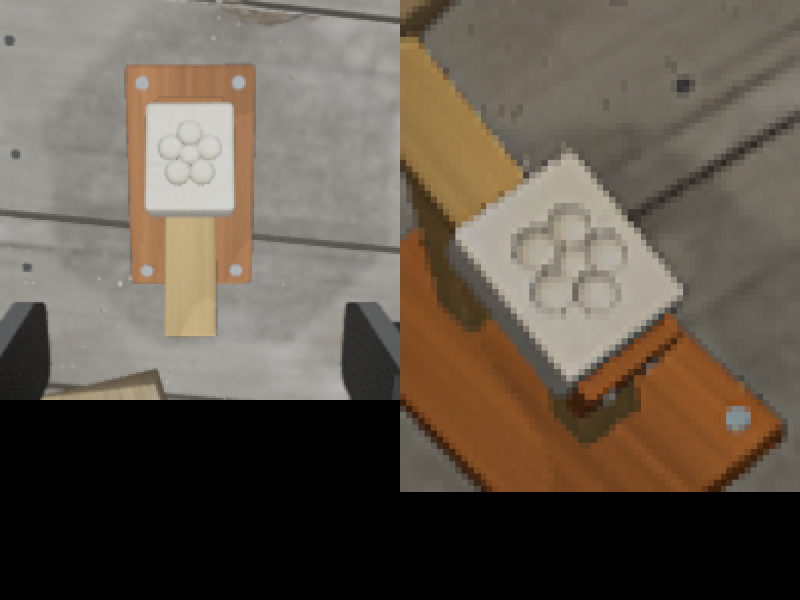

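The mould lies flat with the flower up. It is centred on the rail (crop columns 147–235, against 165–216 for the rail), tight against the stop, and the gripper is clear. I'll hand in now.

```bash
python3 -c "
from station import *
print(close_job())"
```

```text
the job is handed in; nothing more can be done
None
```

The larger mould lies flat on the rail with its flower side up, centred across it and home against the stop as far as force readings and camera images show; it was set down gently in about 16 s, the other loose things were not touched, and the job is handed in.

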